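# Push a training card into the packed stand

### The arm

A 6-joint arm with a two-finger parallel gripper is mounted at the origin on the work surface. World frame = base frame: x ahead of the robot, y to its left, z up, the work surface at z = 0. Lengths are in m, angles in rad, forces in N, time in s.
With the tool pointing down it reaches from about 0.375 to 0.825 m from the base axis. Payload 5.5 kg.
Tool frame: the origin (TCP) lies between the finger pads; the fingertips stand 14 mm ahead of it and the grasp point (between the pads) lies 5 mm behind it; z points along the fingers, y is the line along which they close (so a half turn about z gives the same grasp; the last joint's range is limited). The gripper opens to 85 mm and grips with 20 to 120 N. Pads are 22 mm wide; open, the fingers measure 114 mm over their backs; the gripper's body (76 mm by 85 mm) begins 54 mm behind the grasp point. The pads swing forward as they close: fully open they stand 13 mm farther back than shut.
Start: joints at [1.293, 0.314, -0.047, 1.21, 0, 1.571], TCP at [0.165, 0.577, 0.209] pointing down, gripper open.
Joint ranges: [-2.67, 2.67], [-0.69, 1.73], [-1.03, 1.25], [-2.08, 2.16], [-1.42, 1.45], [-3.14, 3.14]. Speed limits (rad/s): [2.39, 2.39, 3.01, 3.14, 3.14, 3.14].

### API

Orientations are given as a rotation vector (axis times angle).
In Python, from workcell import readout, snapshot, camera_params, ticket, finder gives the robot as it stands.
- The arm moves only by the tool send_rows, never from a script. Its argument "deltas" is a list of rows, each an object with "jaw": the opening, from -1 (shut) to 1 (fully open); "slide": the shift along the tool's x, y, z each as a share of 500 mm, from -1 to 1, a list of three; "turn": the turn about the tool's z as a share of 180 degrees, from -1 to 1. In form: [{"jaw": jaw, "slide": [dx, dy, dz], "turn": turn}, ...]. A call has 1 to 5 rows; each row is the pose to reach, as a shift and turn from the pose commanded when the call began, along the tool's axes at that moment, turning the shorter way round; what a row does not reach only later rows make up. A row lasts 1/10 s, in which the tool goes at most 50 mm and 8.59 degrees, less where a joint would pass 70% of its speed; a pose out of reach is approached as far as the arm can. A call with a number of a shift or a turn outside -1 to 1 is refused whole. A call with a gripper value outside its range is refused whole. The fingers move at their own pace and stop on an object; "force" is the grip in N (left out, the last holds). Time passes only in rows, so rows that repeat a pose let the fingers close. It gives the time, the measured TCP pose, the force, the opening and the grip force at its end, in the units of the state.
- readout.get_state(): the state, without advancing time (a new reading comes with each control period).
- snapshot(name): name is "scene" or "top"; returns the picture (400x640x3 uint8, blue, green, red); there is no depth.
- camera_params(name): a dict with "fx", "fy", "cx", "cy" (pixels), "k1" (the pictures are not rectified: a ray, as slopes to the right and down, at radius r is drawn at 1 + k1 r^2 times it, then the intrinsics apply), "world_from_camera" (4x4, takes a point from camera to world coordinates). Camera axes: x right, y down, z forward; pixel columns grow to the right and rows downward; lengths in m; the calibration is good to about 2 mm. A picture is of the moment at which its call begins. camera_params takes no time and is no camera call.
- ticket.finish_job(): hands the job in; it is judged then, once.
Trained networks look in the newest picture that a camera, given by its name, has taken for a name from the list of things; names that differ only in an ending like _2 or _b are one class to them, and where a whole thing is asked for, a point or a joint stands for the part that bears it (a point fixed in the world has none). Each returns a list of dicts, best first, with "score" (0 to 1); they miss things now and then, are a little off and sometimes report something else, mostly with a low value. They report only what shows in the picture. A call takes as long as a camera call. They do not tell look-alikes from the thing itself.
- finder.search_frame(target, camera): "extent" ([left, top, right, bottom] in pixels, round what is visible of it).
- finder.spot_point(target, camera): "xy" ([column, row] in pixels: a listed point, or the origin of a listed thing).
The state is a dict: "time": time; "joint_positions": joint angles; "dq": joint speeds; "effort": joint torques, N m; "tcp_pos": TCP position; "tcp_rot": TCP orientation; "ft_force": force on the tool from outside, world axes, zero at the start; "ft_torque": the same for the moment, N m; "finger_gap": finger opening in m; "grasp_force": force on a finger pad.
Only numpy, scipy, OpenCV 4.12 (cv2) and the standard library are available. Lean on these libraries where they do the work, as an engineer would, in place of code of your own. Each camera call takes 0.05 s, during which the arm holds its last target. There are 200 camera calls.

### The job

Take the card with the orange grip out of the tilted aluminium rest and push it down, upright and fully home, into the packed black stand between the blue card and the green card, nudging the cards apart without tipping any of them over or lifting them out, so that all four end up standing upright on its floor. Keep hold of it as it goes in, do not drop it in; then let go. Leave the heat sink, the fuse holder and the lifter where they are, and do not knock the power pillar.

Things in the scene. Friction and masses are not known exactly. Their poses are not given: they have to be found in the camera images.
- card_mid (a point): Loose circuit card with orange grip, about 160 g; point at its middle, 62 mm above its underside (124 mm tall in all). z runs up the card from foot to grip, y along its 70 mm width, x through its thickness. Dark red board 70 wide, 3 thick, 38 to 88 mm up. It starts standing in the rest, leaning 30 degrees from vertical, grip towards the rest's -x. Either way round is fine in the stand.
- card_grip (a point): Centre of that card's orange grip block, 106 mm above its underside: 36 mm wide (y), 12 mm thick (x), 36 mm tall (88 to 124 mm up); axes as the card. The boards of the row reach 88 mm above the stand's floor, so once the card is home only this block stands above them.
- card: The same card; origin at the centre of its underside. Its slippery black nylon foot is 70 mm wide (y) and 38 mm tall: flat underside 16 mm thick, widening to 24 mm at 12 mm up, 24 mm thick to 20 mm up, then narrowing like a roof to 8 mm at 38 mm up.
- blue_mid (a point): Loose blue card without a grip block, about 160 g, upright in the stand at one end of the row: foot (blue) and board of the same sizes and axes as the orange-grip card, 88 mm tall; point at its middle, 44 mm above its underside.
- green_mid (a point): The same, green foot and board, always the middle one of the three in the stand; point 44 mm above its underside.
- white_mid (a point): The same, white foot and board, at the other end of the row; point 44 mm above its underside.
- stand: Fixed black nylon channel, open above, 122 x 92 mm outside; origin at the centre of its underside, x along the row. Inside 106 mm (x) by 76 mm (y); floor 8 mm above the origin, end walls reach 36 mm, side walls 18 mm. Cards stand with their x along this x (either sense) and slide easily. Four feet fill 96 of the 106 mm; at the start feet are 5 to 11.5 mm apart, so neighbours must be wedged aside.
- rest: Fixed aluminium rest on a 90 x 100 mm base plate (x -30 to +60 mm); origin on its underside. Its pocket, tilted 30 degrees from vertical, opens upwards and to its own -x; the card's foot stands in it (walls 34 mm deep on the low side, 18 mm on the high side). Draw the card out along its own z by at least 40 mm before turning it.
- pillar: fixed upright aluminium socket pillar, 50 x 50 mm and 220 mm tall on a 70 mm square foot, between the rest and the stand (go round it on the robot's side); origin at the centre of its underside
- heatsink: loose finned aluminium heat sink 60 x 50 x 35 mm, lying on the bench; origin at the centre of its underside
- fuseholder: loose squat orange fuse holder 34 x 26 x 35 mm on the bench; origin at the centre of its underside
- lifter: loose chrome tweezer-shaped component lifter about 125 mm long (x), 16 mm wide, 7 mm high, lying on the bench; origin at the middle of its underside
There are look-alikes about, which are no part of the job. Of the things like the part that bears blue_mid, leave any that is yellow; of the rest the larger one is meant.

How it is judged:
By the outcome, as a careful person would: the job done as asked, in the order asked, and still so for the second after the job is handed in, with the robot touching nothing.
It also fails if it takes over 45 s, if anything falls off the work surface, if the arm or the gripper's body presses on something with over 40 N, if the wrist force passes 120 N, or if a joint passes its speed limit or range.

## Working session

There is one attempt and no reset: what is moved stays moved. The work goes in short steps, Python scripts to look and compute and a tool call to move; the robot and the scene stay as the last step left them, time stands still between calls to the robot, and variables do not carry over. Pictures are saved under pics/ and viewed, at most 10 in all, crops included, and the job is handed in when it is done.

Besides the shell and the picture viewer there is one more tool, called after "Emit:" by a JSON object that holds its "method" and its "body", one argument or row to a line. send_rows: Moves the arm, as the interface text tells. Shift numbers are shares of 500 mm and turn numbers shares of 180 degrees, none past 1 either way. Its arguments: {"type":"object","properties":{"deltas":{"type":"array","items":{"type":"object","properties":{"jaw":{"type":"number"},"slide":{"type":"array","items":{"type":"number","minimum":-1,"maximum":1}},"turn":{"type":"number","minimum":-1,"maximum":1}}}},"force":{"type":"number"}},"required":["deltas"]}

```bash
mkdir -p pics
cat > h.py <<'E'
import numpy as np, cv2
from workcell import readout, snapshot, camera_params, ticket, finder
def cam(n):
    p=camera_params(n); return p,np.array(p["world_from_camera"])
def ray(n,uv):
    p,T=cam(n); K=[[p["fx"],0,p["cx"]],[0,p["fy"],p["cy"]],[0,0,1]]
    d=np.array([(uv[0]-p["cx"])/p["fx"],(uv[1]-p["cy"])/p["fy"]]); s=d.copy()
    for _ in range(30): s=d/(1+p["k1"]*(s@s))
    v=T[:3,:3]@np.array([s[0],s[1],1]); return T[:3,3],v/np.linalg.norm(v)
def atz(n,uv,z):
    o,v=ray(n,uv); return o+v*(z-o[2])/v[2]
def proj(n,X):
    p,T=cam(n); c=np.linalg.inv(T)@np.append(X,1); s=c[:2]/c[2]; s=s*(1+p["k1"]*(s@s))
    return np.array([p["fx"]*s[0]+p["cx"],p["fy"]*s[1]+p["cy"]])
def tri(uv1,uv2):
    A=np.zeros((3,3));b=np.zeros(3);R=[ray("scene",uv1),ray("top",uv2)]
    for o,v in R:
        P=np.eye(3)-np.outer(v,v);A+=P;b+=P@o
    X=np.linalg.solve(A,b); return X,[np.linalg.norm((np.eye(3)-np.outer(v,v))@(X-o)) for o,v in R]
E
python3 - <<'E'
from h import *
for n in("scene","top"):
    cv2.imwrite(f"pics/{n}0.png",snapshot(n))
    p,T=cam(n); print(n,p["fx"],p["k1"],T[:3,3].round(3),T[:3,2].round(3))
    for t in["card_mid","card_grip","blue_mid","green_mid","white_mid","stand","rest","pillar","heatsink","fuseholder","lifter"]:
        print(t,[(np.round(d["xy"]).tolist(),round(d["score"],2)) for d in finder.spot_point(t,n)[:5]])
E
```

```text
scene 404.69505376436797 0.018662302684654918 [0.936 0.519 0.521] [-0.464 -0.69  -0.556]
card_mid [([307.0, 164.0], 0.58)]
card_grip [([310.0, 146.0], 0.52)]
blue_mid [([463.0, 320.0], 0.94), ([307.0, 287.0], 0.89)]
green_mid [([399.0, 273.0], 0.86)]
white_mid [([414.0, 267.0], 0.86)]
stand [([398.0, 295.0], 0.75)]
rest [([306.0, 192.0], 0.96)]
pillar [([319.0, 236.0], 0.81), ([310.0, 146.0], 0.6)]
heatsink [([389.0, 214.0], 0.8)]
fuseholder [([336.0, 357.0], 0.74), ([319.0, 239.0], 0.6), ([303.0, 164.0], 0.51)]
lifter [([217.0, 229.0], 0.81)]
top 493.7430312064879 -0.01495671116735223 [0.458 0.018 1.119] [ 0.114  0.015 -0.993]
card_mid [([418.0, 222.0], 0.85)]
card_grip [([424.0, 226.0], 0.82)]
blue_mid [([251.0, 195.0], 0.95), ([199.0, 218.0], 0.73), ([280.0, 151.0], 0.44)]
green_mid [([252.0, 209.0], 0.82)]
white_mid [([248.0, 227.0], 0.91), ([409.0, 222.0], 0.18)]
stand []
rest [([406.0, 227.0], 0.7), ([399.0, 129.0], 0.4)]
pillar [([336.0, 196.0], 0.71), ([232.0, 143.0], 0.25)]
heatsink [([340.0, 275.0], 0.8)]
fuseholder [([236.0, 147.0], 0.65)]
lifter [([397.0, 127.0], 0.59)]
```

View pics/scene0.png

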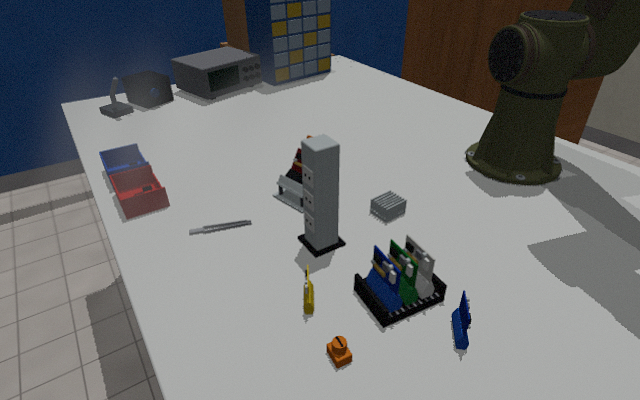

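View pics/top0.png

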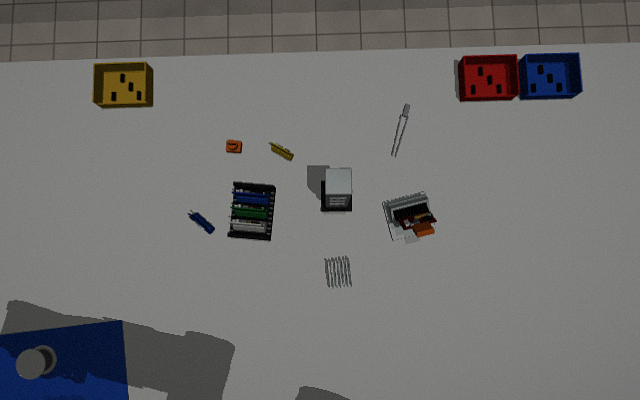

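The scene shows the orange-grip card leaning in the rest, at scene (310,146) and top (424,228), partly hidden by the pillar. The stand holds blue, green and white cards at top (251,195), (252,209) and (248,227).

Possible mix-ups:
- **Orange grip:** top (424,228), or the fuse holder at top (234,147). The fuse holder is squat and lies on the bench, so it isn't the grip.
- **Blue card:** in the stand at top (251,195), a loose smaller blue one at top (201,220), and a yellow one at top (281,151). I choose the one in the stand, and will check it in a close crop.

Run:
```python
from h import *
s=cv2.imread("pics/scene0.png");t=cv2.imread("pics/top0.png")
z=lambda im,x,y:cv2.resize(im[y:y+75,x:x+100],(400,300),interpolation=cv2.INTER_CUBIC)
cv2.imwrite("pics/c1.png",np.vstack([np.hstack([z(s,250,135),z(s,350,235)]),np.hstack([z(t,360,175),z(t,190,170)])]))
st=readout.get_state();print({k:np.round(v,3).tolist() for k,v in st.items()})
for a,b in[((310,146),(424,226)),((307,164),(418,222)),((399,273),(252,209)),((414,267),(248,227)),((306,192),(406,227)),((319,236),(336,196))]: 
    X,e=tri(a,b);print(X.round(4),np.round(e,4))
for n in("top",):
  for uv in[(251,195),(252,209),(248,227)]: print(atz(n,uv,.052).round(4))
  for uv in[(336,205)]: print(atz(n,uv,0).round(3))
```

```text
{'time': 1.2, 'joint_positions': [1.293, 0.313, -0.047, 1.21, 0.0, 1.571], 'dq': [-0.001, -0.001, -0.0, 0.001, -0.0, 0.001], 'effort': [0.0, -53.947, 34.005, 0.002, 0.0, 0.0], 'tcp_pos': [0.165, 0.577, 0.209], 'tcp_rot': [-0.435, -3.111, -0.0], 'ft_force': [-0.528, 0.48, -0.83], 'ft_torque': [-0.015, 0.034, -0.012], 'grasp_force': 0.0, 'finger_gap': 0.086}
[ 0.517  -0.1789  0.1175] [0.0013 0.0013]
[ 0.5284 -0.1748  0.0773] [0.001 0.001]
[0.5685 0.1801 0.0478] [0.0009 0.0009]
[0.5329 0.1858 0.0463] [0.0042 0.0042]
[ 0.5295 -0.1656  0.0059] [0.0073 0.0073]
[ 0.5998 -0.0076  0.0129] [0.0033 0.0033]
[0.5995 0.1807 0.052 ]
[0.5687 0.1788 0.052 ]
[0.5297 0.1879 0.052 ]
[ 0.578 -0.005  0.   ]
```

View pics/c1.png

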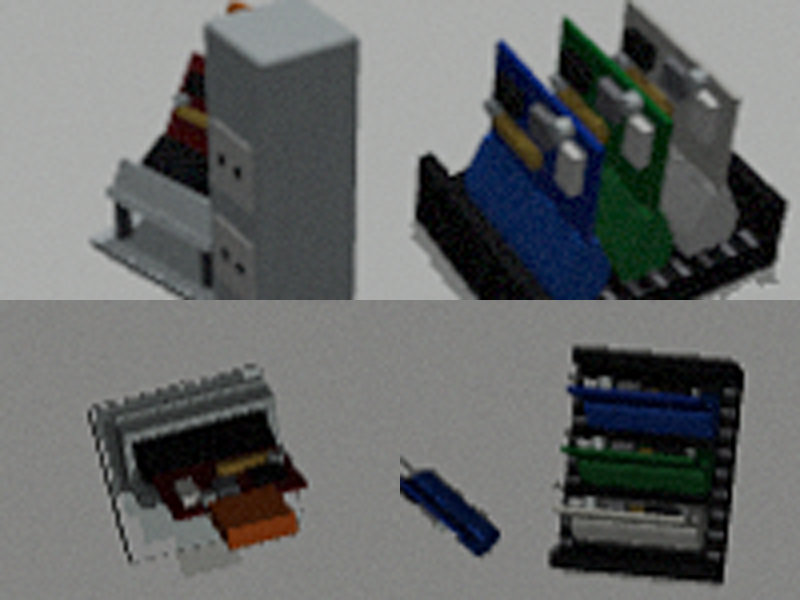

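Crop: the grip is the tall orange block on the dark red board at top (424,227). The blue card in the stand is clearly larger than the loose one, so the choice stands. I'll zoom in to fit the poses.

Run:
```python
from h import *
t=np.mean([snapshot("top").astype(float) for _ in range(6)],0); cv2.imwrite("pics/tavg.png",t)
z=lambda x,y:cv2.resize(np.clip(t[y:y+75,x:x+50]*1.7,0,255).astype(np.uint8),(400,600),interpolation=cv2.INTER_CUBIC)
im=np.hstack([z(385,180),z(227,173)])
for i in range(0,600,80):
  cv2.line(im,(0,i),(8,i),(0,255,255),1);cv2.line(im,(400,i),(408,i),(0,255,255),1);cv2.line(im,(i,0),(i,8),(0,255,255),1)
cv2.imwrite("pics/c2.png",im)
```

```text
[ WARN:0@6.961] global loadsave.cpp:1063 imwrite_ Unsupported depth image for selected encoder is fallbacked to CV_8U.
```

View pics/c2.png

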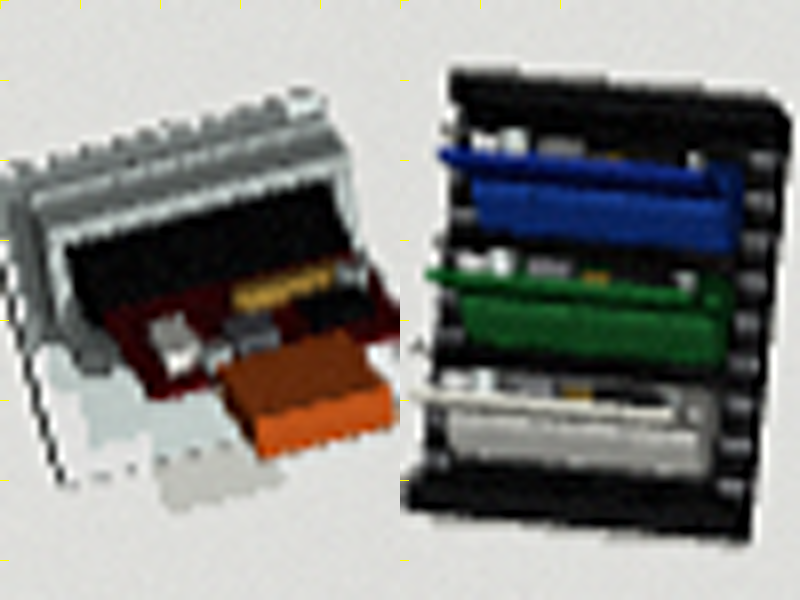

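```bash
cat > fit.py <<'E'
from h import *
from scipy.optimize import least_squares
P=lambda u,v,o:np.array([(u+.5)/8-.5+o[0],(v+.5)/8-.5+o[1]])
def rot(a): return np.array([[np.cos(a),-np.sin(a),0],[np.sin(a),np.cos(a),0],[0,0,1]])
L=lambda u,v:P(u,v,(385,180)); R=lambda u,v:P(u-400,v,(227,173))
th=np.radians(30); Ry=np.array([[np.cos(th),0,-np.sin(th)],[0,1,0],[np.sin(th),0,np.cos(th)]])
G=[((6,18,88),(222,370)),((6,-18,88),(350,335)),((6,18,124),(255,418)),((6,-18,124),(392,388)),((-6,18,124),(262,458)),((-6,-18,124),(392,422)),((0,35,88),(150,397))]
def card(p,m): return np.array([p[0],p[1],p[3]])+rot(p[2])@Ry@(np.array(m)/1000)
if __name__=="__main__":
    sc=finder.spot_point("card_mid","scene");
    f=lambda p:np.concatenate([proj("top",card(p,m))-L(*uv) for m,uv in G]+[[(p[3]-.025)/.01]])
    r=least_squares(f,[.55,-.17,.2,.025],x_scale=.01,loss="soft_l1")
    print("card",r.x.round(4),"yaw",np.degrees(r.x[2]).round(2),f(r.x).round(1))
    for z in(62,106,113): print(z,card(r.x,(0,0,z)).round(4),proj("scene",card(r.x,(0,0,z))).round(1))
    H=.096
    def g(p):
        o=np.array([p[0],p[1],0]);Q=rot(p[2]);pt=lambda x,y,z:proj("top",o+Q@np.array([x,y,z]))
        e=[pt(.061,.046,.036)-R(452,70),pt(-.061,-.046,0)-R(748,542)]
        for i,(a,b) in enumerate([((440,155),(737,187)),((428,272),(730,302)),((415,395),(705,414))]):
            e+=[pt(p[3+i],.035,H)-R(*a),0.5*(pt(p[3+i],-.035,H)-R(*b))]
        return np.concatenate(e)
    r=least_squares(g,[.565,.18,0,.03,0,-.03],x_scale=.01,loss="soft_l1"); p=r.x
    print("stand",p.round(4),np.degrees(p[2]).round(2),g(p).round(1))
    for c in p[3:6]: 
        X=np.array([p[0],p[1],.096])+rot(p[2])@np.array([c,0,0]); print(X.round(4), [proj("scene",X+rot(p[2])@np.array([0,s*.035,0])).round(1).tolist() for s in(1,-1)])
    for x in(1,-1):
      for y in(1,-1): print(x,y,proj("scene",np.array([p[0],p[1],.036])+rot(p[2])@np.array([x*.061,y*.046,0])).round(1))
E
python3 fit.py
```

```text
card [ 0.5644 -0.1664  0.2134  0.0217] yaw 12.23 [-1.  -1.2 -0.1 -1.  -0.2  0.5  0.2 -0.1 -0.3  0.7  0.9  0.9  0.4 -0.1
 -0.3]
62 [ 0.5341 -0.173   0.0754] [304.8 165.7]
106 [ 0.5126 -0.1776  0.1135] [311.5 147.3]
113 [ 0.5092 -0.1784  0.1196] [312.5 144.3]
stand [ 0.5674  0.1831 -0.1175  0.0296 -0.0013 -0.033 ] -6.73 [ 0.6  0.   0.8  0.1  0.2  0.2 -1.9 -0.4  0.1  0.1 -2.2 -0.3 -0.  -0.2
 -1.5  0.3]
[0.5968 0.1796 0.096 ] [[400.9, 271.5], [375.3, 244.2]]
[0.5662 0.1833 0.096 ] [[417.6, 265.0], [391.2, 238.7]]
[0.5346 0.187  0.096 ] [[434.2, 258.5], [406.9, 233.2]]
1 1 [384.3 311.7]
1 -1 [353.7 273.3]
-1 1 [446.9 284.8]
-1 -1 [412.3 251.4]
```

```bash
cat > mv.py <<'E'
import sys
from h import *
from scipy.spatial.transform import Rotation as Ro
def shares(X,yaw=None):
    s=readout.get_state();R=Ro.from_rotvec(s["tcp_rot"]).as_matrix()
    y0=np.degrees(np.arctan2(R[1,1],R[0,1])); d=R.T@(np.array(X)-s["tcp_pos"])/.5
    return d.round(4).tolist(), None if yaw is None else round(-(((yaw-y0+180)%360)-180)/180,4)
if __name__=="__main__":
    a=[float(v) for v in sys.argv[1:]]; print(shares(a[:3],a[3] if len(a)>3 else None))
E
python3 mv.py .251 .388 .24 80; python3 mv.py .30 .25 .24 80
```

```text
([-0.27, -0.3161, -0.0618], np.float64(-0.0329))
([-0.4399, -0.5546, -0.0618], np.float64(-0.0329))
```

Emit:
{"method": "send_rows", "body": {
  "deltas": [
    {"jaw": 1,"slide": [-0.27,-0.316,-0.06],"turn": -0.033},
    {"jaw": 1,"slide": [-0.44,-0.555,-0.06],"turn": -0.033},
    {"jaw": 1,"slide": [-0.44,-0.555,-0.06],"turn": -0.033},
    {"jaw": 1,"slide": [-0.44,-0.555,-0.06],"turn": -0.033},
    {"jaw": 1,"slide": [-0.44,-0.555,-0.06],"turn": -0.033}
  ],
  "force": 20
}}

```text
time: 2.05
tcp_pos: [0.2607, 0.3455, 0.2314]
tcp_rot: [0.272, 3.129, 0.001]
ft_force: [0.6, 0.3, 1.2]
finger_gap: 0.085
grasp_force: 0.0
```

```bash
python3 mv.py .40 .06 .24 90;python3 mv.py .43 -.1 .22 102.2;python3 mv.py .509 -.178 .17 102.2
```

```text
([-0.373, -0.5144, -0.0172], np.float64(-0.0552))
([-0.4873, -0.8193, 0.0228], np.float64(-0.123))
([-0.6698, -0.9458, 0.1228], np.float64(-0.123))
```

Emit:
{"method": "send_rows", "body": {
  "deltas": [
    {"jaw": 1,"slide": [-0.373,-0.514,-0.017],"turn": -0.055},
    {"jaw": 1,"slide": [-0.373,-0.514,-0.017],"turn": -0.055},
    {"jaw": 1,"slide": [-0.373,-0.514,-0.017],"turn": -0.055},
    {"jaw": 1,"slide": [-0.373,-0.514,-0.017],"turn": -0.055},
    {"jaw": 1,"slide": [-0.373,-0.514,-0.017],"turn": -0.055}
  ]
}}

```text
time: 2.55
tcp_pos: [0.3674, 0.1273, 0.2382]
tcp_rot: [0.001, 3.14, 0.001]
ft_force: [1.1, 0.9, -0.1]
finger_gap: 0.0852
grasp_force: 0.0
```

```bash
python3 mv.py .42 -.1 .23 102.2;python3 mv.py .509 -.178 .19 102.2
```

```text
([-0.1057, -0.4546, 0.0163], np.float64(-0.0681))
([-0.2837, -0.6105, 0.0965], np.float64(-0.0681))
```

Emit:
{"method": "send_rows", "body": {
  "deltas": [
    {"jaw": 1,"slide": [-0.106,-0.455,0.016],"turn": -0.068},
    {"jaw": 1,"slide": [-0.106,-0.455,0.016],"turn": -0.068},
    {"jaw": 1,"slide": [-0.106,-0.455,0.016],"turn": -0.068},
    {"jaw": 1,"slide": [-0.106,-0.455,0.016],"turn": -0.068},
    {"jaw": 1,"slide": [-0.106,-0.455,0.016],"turn": -0.068}
  ]
}}

```text
time: 3.05
tcp_pos: [0.4196, -0.1008, 0.23]
tcp_rot: [-0.331, 3.123, -0.001]
ft_force: [0.5, 1.1, -1.0]
finger_gap: 0.0854
grasp_force: 0.0
```

```bash
python3 mv.py .509 -.178 .17 102.2
```

```text
([-0.1422, -0.1884, 0.1202], np.float64(-0.0005))
```

Emit:
{"method": "send_rows", "body": {
  "deltas": [
    {"jaw": 1,"slide": [-0.142,-0.188,0.12],"turn": 0},
    {"jaw": 1,"slide": [-0.142,-0.188,0.12],"turn": 0},
    {"jaw": 1,"slide": [-0.142,-0.188,0.12],"turn": 0},
    {"jaw": 1,"slide": [-0.142,-0.188,0.12],"turn": 0},
    {"jaw": 1,"slide": [-0.142,-0.188,0.12],"turn": 0}
  ]
}}

```text
time: 3.55
tcp_pos: [0.5081, -0.1753, 0.1691]
tcp_rot: [0.332, -3.122, -0.002]
ft_force: [0.5, 0.3, 0.4]
finger_gap: 0.0852
grasp_force: 0.0
```

Run:
```python
from h import *
from mv import shares
print(readout.get_state()["tcp_pos"],shares([.509,-.178,.1146],102.2))
s=snapshot("scene");t=snapshot("top")
z=lambda im,x,y:cv2.resize(im[y:y+100,x:x+67],(400,600),interpolation=cv2.INTER_CUBIC)
cv2.imwrite("pics/c3.png",np.hstack([z(s,275,80),z(t,390,170)]))
print(proj("scene",[.509,-.178,.12]),proj("top",[.509,-.178,.12]))
```

```text
[ 0.50809521 -0.17531255  0.16907148] ([-0.0008, -0.0058, 0.1089], np.float64(-0.0004))
[312.66375725 144.16318308] [423.59829087 230.40268955]
```

View pics/c3.png

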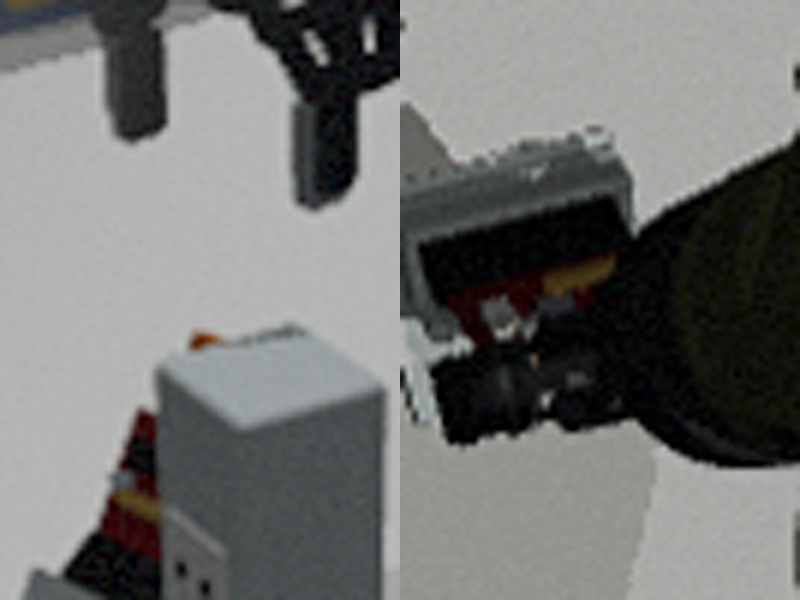

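The picture shows the open fingers straddling the block's line: scene tips at about (297,102) and (328,112), with the grip at (308,138). I'll lower the tool and close.

Emit:
{"method": "send_rows", "body": {
  "deltas": [
    {"jaw": 1,"slide": [-0.001,-0.006,0.03],"turn": 0},
    {"jaw": 1,"slide": [-0.001,-0.006,0.06],"turn": 0},
    {"jaw": 1,"slide": [-0.001,-0.006,0.09],"turn": 0},
    {"jaw": 1,"slide": [-0.001,-0.006,0.107],"turn": 0},
    {"jaw": 1,"slide": [-0.001,-0.006,0.107],"turn": 0}
  ],
  "force": 20
}}

```text
time: 4.15
tcp_pos: [0.5089, -0.1773, 0.116]
tcp_rot: [0.334, -3.123, -0.001]
ft_force: [0.1, -0.4, 0.5]
finger_gap: 0.0852
grasp_force: 0.0
```

```bash
python3 mv.py .509 -.178 .1146 102.2
```

```text
([0.0001, -0.0014, 0.0029], np.float64(0.0001))
```

Emit:
{"method": "send_rows", "body": {
  "deltas": [
    {"jaw": -1,"slide": [0,0,0],"turn": 0},
    {"jaw": -1,"slide": [0,0,0],"turn": 0},
    {"jaw": -1,"slide": [0,0,0],"turn": 0},
    {"jaw": -1,"slide": [0,0,0],"turn": 0},
    {"jaw": -1,"slide": [0,0,0],"turn": 0}
  ],
  "force": 25
}}

```text
time: 4.65
tcp_pos: [0.51, -0.1782, 0.1165]
tcp_rot: [-0.333, 3.124, -0.0]
ft_force: [-0.4, 0.6, 0.3]
finger_gap: 0.0122
grasp_force: 0.0
```

Run:
```python
from h import *
s=readout.get_state();print(s["finger_gap"],s["grasp_force"],s["ft_force"])
s=snapshot("scene");t=snapshot("top")
z=lambda im,x,y:cv2.resize(np.clip(im[y:y+100,x:x+67].astype(float)*1.7,0,255).astype(np.uint8),(400,600),interpolation=cv2.INTER_CUBIC)
cv2.imwrite("pics/c4.png",np.hstack([z(s,275,80),z(t,390,170)]))
```

```text
0.012198679813393032 0.0007498491777369054 [-0.36294758  0.6134353   0.2995659 ]
```

View pics/c4.png

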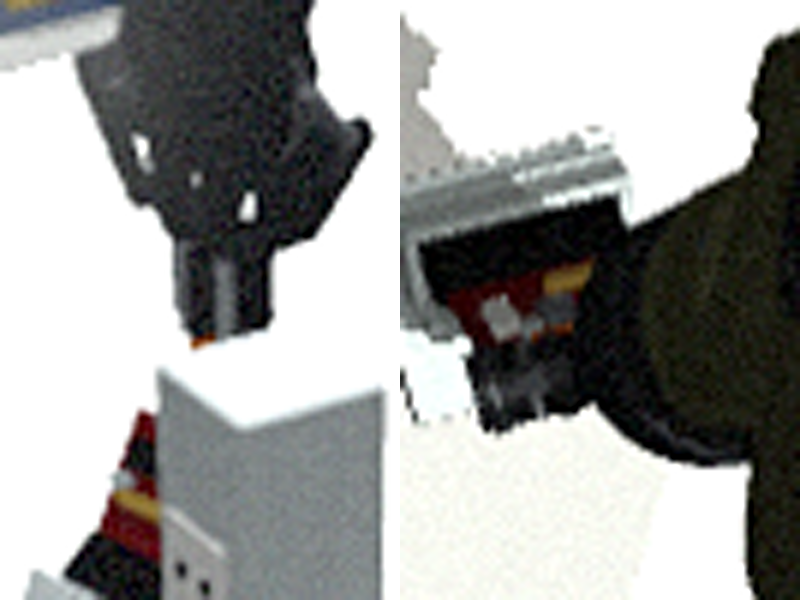

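Run:
```python
from h import *
for z in(.1025,.116): print(z,proj("scene",[.51,-.178,z]),proj("top",[.51,-.178,z]))
import fit
p=[.5644,-.1664,.2134,.0217]
for m in[(6,18,124),(-6,18,124),(6,-18,124),(-6,-18,124),(6,18,88),(6,-18,88)]: print(m,fit.card(p,m).round(4),proj("scene",fit.card(p,m)).round(1))
for z in(62,106): print(finder.spot_point("card_mid" if z==62 else "card_grip","scene"))
print(finder.search_frame("card_grip","scene"))
```

```text
0.1025 [312.45174591 151.31245848] [421.92567818 230.39552089]
0.116 [312.3221964  145.89668686] [423.19229571 230.02042559]
(6, 18, 124) [ 0.5051 -0.1608  0.1321] [318.2 141.6]
(-6, 18, 124) [ 0.4949 -0.163   0.1261] [321.6 142.6]
(6, -18, 124) [ 0.5127 -0.196   0.1321] [306.9 136.7]
(-6, -18, 124) [ 0.5025 -0.1982  0.1261] [310.3 137.7]
(6, 18, 88) [ 0.5227 -0.157   0.1009] [312.7 157.1]
(6, -18, 88) [ 0.5303 -0.1922  0.1009] [301.5 151.8]
[{'xy': [302.3, 164.1], 'score': 0.66}]
[{'xy': [310.4, 149.8], 'score': 0.84}]
[{'extent': [285.2, 151.8, 300.9, 187.7], 'score': 0.68}]
```

Run:
```python
from h import *
y=np.array([-.212,.977,0])
for z in(.155,.168,.18,.19,.2): print(z,[proj("scene",np.array([.508,-.1753,z])+s*y*.05).round(1).tolist() for s in(-1,1)])
print("now")
for z in(.1025,.116,.13,.14): print(z,[proj("scene",np.array([.51,-.178,z])+s*y*.014).round(1).tolist() for s in(-1,1)])
im=cv2.imread("pics/top0.png")
# orange mask in scene
s0=cv2.imread("pics/scene0.png").astype(int);m=(s0[...,2]>s0[...,1]*1.5+20)&(s0[...,1]>s0[...,0]*1.3)
ys,xs=np.where(m[130:160,295:330]);print(xs.min()+295,xs.max()+295,ys.min()+130,ys.max()+130)
```

```text
0.155 [[297.8, 123.5], [330.0, 136.8]]
0.168 [[297.6, 118.1], [330.0, 131.1]]
0.18 [[297.3, 113.0], [330.0, 125.7]]
0.19 [[297.1, 108.6], [330.0, 121.2]]
0.2 [[296.9, 104.3], [330.1, 116.6]]
now
0.1025 [[308.1, 149.3], [316.8, 153.3]]
0.116 [[308.0, 144.0], [316.7, 147.9]]
0.13 [[307.8, 138.3], [316.6, 142.1]]
0.14 [[307.7, 134.2], [316.6, 137.9]]
299 310 136 152
```

```bash
python3 - <<'E'
from h import *
y=np.array([-.212,.977,0]);x=np.array([-.977,-.212,0])
for z in(.16,.2): print(z,[proj("top",np.array([.508,-.1753,z])+y*.057+s*x*.011).round(1).tolist() for s in(-1,1)])
E
python3 - <<'E'
import cv2,numpy as np
s=cv2.imread("pics/c3.png")
# panel->full top px of dark fingertip box around x 440-470,y 350-450
print([(x/6+390).__round__(1) for x in (35,60)],[(v/6+170) for v in(355,445)])
E
```

```text
0.16 [[396.3, 231.3], [399.2, 242.3]]
0.2 [[399.3, 230.1], [402.3, 241.6]]
[395.8, 400.0] [229.16666666666666, 244.16666666666669]
```

Emit:
{"method": "send_rows", "body": {
  "deltas": [
    {"jaw": 1,"slide": [0,0,0],"turn": 0},
    {"jaw": 1,"slide": [0,0,0],"turn": 0},
    {"jaw": 1,"slide": [0,0,0],"turn": 0},
    {"jaw": 1,"slide": [0,0,0],"turn": 0},
    {"jaw": 1,"slide": [0,0,0],"turn": 0}
  ]
}}

```text
time: 5.4
tcp_pos: [0.5098, -0.1782, 0.1162]
tcp_rot: [0.333, -3.124, -0.0]
ft_force: [-0.1, -0.5, 0.1]
finger_gap: 0.0724
grasp_force: 0.0
```

Emit:
{"method": "send_rows", "body": {
  "deltas": [
    {"jaw": 1,"slide": [0,0,0.01],"turn": 0},
    {"jaw": 1,"slide": [0,0,0.02],"turn": 0},
    {"jaw": 1,"slide": [0,0,0.03],"turn": 0},
    {"jaw": 1,"slide": [0,0,0.04],"turn": 0},
    {"jaw": 1,"slide": [0,0,0.04],"turn": 0}
  ]
}}

```text
time: 5.9
tcp_pos: [0.5091, -0.1779, 0.0951]
tcp_rot: [0.333, -3.122, -0.001]
ft_force: [-0.6, 0.4, 0.5]
finger_gap: 0.0856
grasp_force: 0.0
```

Run:
```python
from h import *
s=readout.get_state();print(s["tcp_pos"],s["ft_force"],s["joint_positions"],s["finger_gap"])
a=snapshot("scene");t=snapshot("top")
z=lambda im,x,y:cv2.resize(np.clip(im[y:y+100,x:x+67].astype(float)*1.7,0,255).astype(np.uint8),(400,600),interpolation=cv2.INTER_CUBIC)
cv2.imwrite("pics/c5.png",np.hstack([z(a,275,80),z(t,385,170)]))
```

```text
[ 0.50905228 -0.17789745  0.09514701] [-0.55172485  0.44023596  0.54684355] [-3.36195735e-01  2.76015092e-01 -3.68476936e-01  9.28027277e-01
 -7.63948667e-06 -5.48532933e-01] 0.08562116284202459
```

View pics/c5.png

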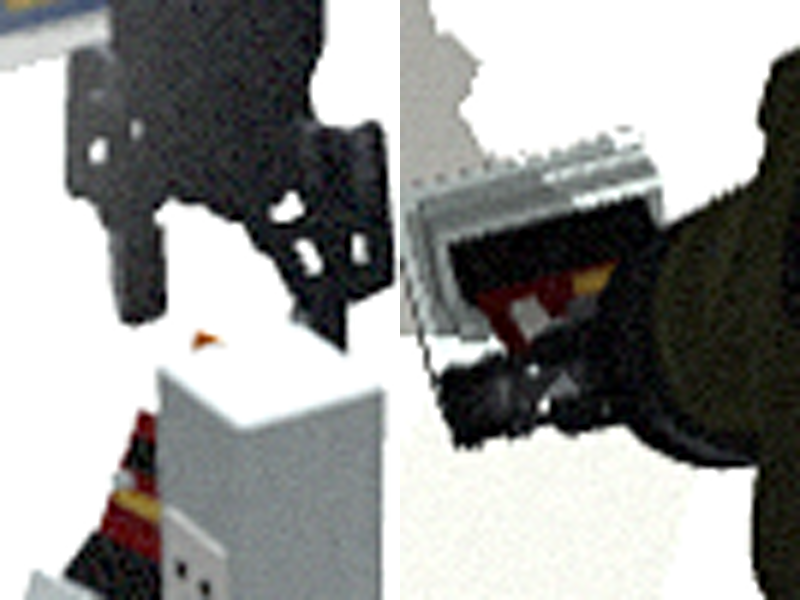

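The image shows the left fingertip at scene (298,134), which is about z=0.131. That is roughly 35 mm higher than the reported TCP implies, and it explains the empty close. I'll go by the pictures and lower another 18 mm.

Emit:
{"method": "send_rows", "body": {
  "deltas": [
    {"jaw": 1,"slide": [0,0,0.012],"turn": 0},
    {"jaw": 1,"slide": [0,0,0.024],"turn": 0},
    {"jaw": 1,"slide": [0,0,0.036],"turn": 0},
    {"jaw": 0.2,"slide": [0,0,0.036],"turn": 0},
    {"jaw": 0.2,"slide": [0,0,0.036],"turn": 0}
  ],
  "force": 25
}}

```text
time: 6.5
tcp_pos: [0.5096, -0.1781, 0.0779]
tcp_rot: [0.333, -3.123, -0.0]
ft_force: [-0.1, 0.7, 0.1]
finger_gap: 0.0592
grasp_force: 0.0
```

Emit:
{"method": "send_rows", "body": {
  "deltas": [
    {"jaw": -1,"slide": [0,0,0],"turn": 0},
    {"jaw": -1,"slide": [0,0,0],"turn": 0},
    {"jaw": -1,"slide": [0,0,0],"turn": 0},
    {"jaw": -1,"slide": [0,0,0],"turn": 0}
  ],
  "force": 25
}}

```text
time: 6.9
tcp_pos: [0.5101, -0.1782, 0.0784]
tcp_rot: [-0.333, 3.123, -0.0]
ft_force: [-0.3, 0.2, -0.4]
finger_gap: 0.0355
grasp_force: 31.3
```

Emit:
{"method": "send_rows", "body": {
  "deltas": [
    {"jaw": -1,"slide": [0.012,0,-0.0208],"turn": 0},
    {"jaw": -1,"slide": [0.024,0,-0.0416],"turn": 0},
    {"jaw": -1,"slide": [0.036,0,-0.0624],"turn": 0},
    {"jaw": -1,"slide": [0.048,0,-0.083],"turn": 0},
    {"jaw": -1,"slide": [0.06,0,-0.104],"turn": 0}
  ],
  "force": 25
}}

```text
time: 7.4
tcp_pos: [0.4796, -0.1847, 0.1312]
tcp_rot: [0.332, -3.124, 0.0]
ft_force: [0.6, 0.6, -2.8]
finger_gap: 0.0357
grasp_force: 31.1
```

Emit:
{"method": "send_rows", "body": {
  "deltas": [
    {"jaw": -1,"slide": [0.012,0,-0.02],"turn": 0},
    {"jaw": -1,"slide": [0.012,0,-0.02],"turn": 0}
  ]
}}

```text
time: 7.6
tcp_pos: [0.4747, -0.1863, 0.142]
tcp_rot: [-0.332, 3.122, -0.002]
ft_force: [-0.3, -0.3, -1.6]
finger_gap: 0.0353
grasp_force: 31.1
```

Run:
```python
from h import *
s=readout.get_state();print(s["tcp_pos"],s["ft_force"],s["ft_torque"],s["finger_gap"])
a=snapshot("scene");t=snapshot("top")
z=lambda im,x,y:cv2.resize(np.clip(im[y:y+100,x:x+67].astype(float)*1.7,0,255).astype(np.uint8),(400,600),interpolation=cv2.INTER_CUBIC)
cv2.imwrite("pics/c6.png",np.hstack([z(a,275,90),z(t,385,170)]))
for n in("scene","top"):
  for k in("card_mid","card_grip"): print(n,k,finder.spot_point(k,n)[:2])
```

```text
[ 0.47469135 -0.18631919  0.14198854] [-0.34294402 -0.31665266 -1.63018521] [-0.03750352  0.10673246  0.04316988] 0.03531097680181206
scene card_mid [{'xy': [315.1, 132.8], 'score': 0.81}]
scene card_grip [{'xy': [319.5, 116.7], 'score': 0.72}, {'xy': [384.7, 279.5], 'score': 0.68}]
top card_mid [{'xy': [426.9, 237.2], 'score': 0.71}]
top card_grip [{'xy': [436.8, 243.3], 'score': 0.89}, {'xy': [249.4, 195.0], 'score': 0.49}]
```

View pics/c6.png

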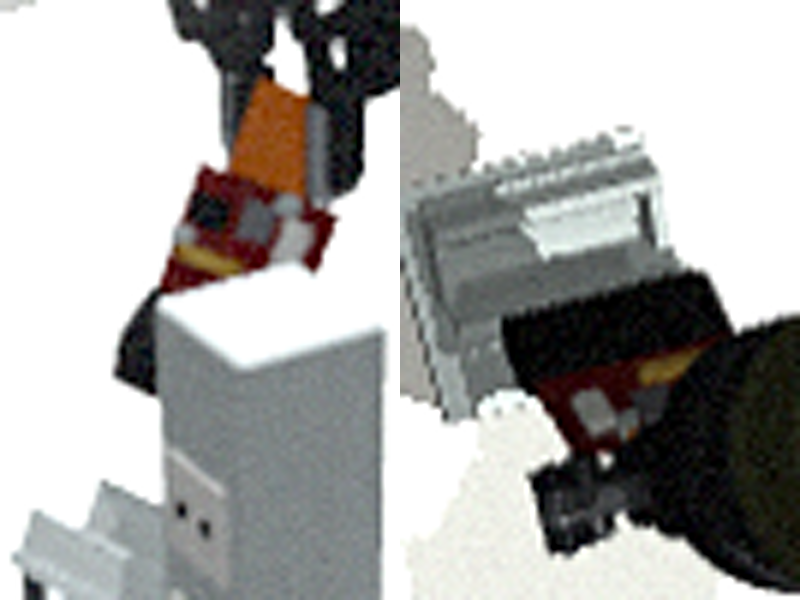

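The picture shows the card held by its orange block, still leaning about 30°, with the foot clear of the pocket at scene (300,150). The tool can't tilt, so I'll carry the card round on the robot's side. Then I'll set it upright by easing its foot against the fixed outer end wall of the stand.

```bash
python3 mv.py .40 -.06 .165 92
```

```text
([0.0925, 0.2768, -0.0505], np.float64(0.0565))
```

Emit:
{"method": "send_rows", "body": {
  "deltas": [
    {"jaw": -1,"slide": [0.05,0.02,-0.05],"turn": 0},
    {"jaw": -1,"slide": [0.092,0.08,-0.05],"turn": 0.02},
    {"jaw": -1,"slide": [0.092,0.14,-0.05],"turn": 0.035},
    {"jaw": -1,"slide": [0.092,0.21,-0.05],"turn": 0.045},
    {"jaw": -1,"slide": [0.092,0.277,-0.05],"turn": 0.056}
  ],
  "force": 40
}}

```text
time: 8.4
tcp_pos: [0.3998, -0.0589, 0.1649]
tcp_rot: [0.054, -3.141, -0.001]
ft_force: [0.6, 0.2, -2.8]
finger_gap: 0.0355
grasp_force: 42.1
```

```bash
python3 mv.py .395 .1 .165 83.3
```

```text
([-0.0012, 0.318, -0.0], np.float64(0.0481))
```

Emit:
{"method": "send_rows", "body": {
  "deltas": [
    {"jaw": -1,"slide": [-0.001,0.07,0],"turn": 0.01},
    {"jaw": -1,"slide": [-0.001,0.14,0],"turn": 0.02},
    {"jaw": -1,"slide": [-0.001,0.21,0],"turn": 0.03},
    {"jaw": -1,"slide": [-0.001,0.28,0],"turn": 0.04},
    {"jaw": -1,"slide": [-0.001,0.318,0],"turn": 0.048}
  ],
  "force": 40
}}

```text
time: 8.9
tcp_pos: [0.3948, 0.1013, 0.165]
tcp_rot: [-0.178, -3.136, -0.001]
ft_force: [0.2, -0.5, -1.5]
finger_gap: 0.0355
grasp_force: 42.1
```

```bash
python3 mv.py .4085 .2018 .165 83.27
```

```text
([-0.0045, 0.2029, 0.0001], np.float64(0.0013))
```

Emit:
{"method": "send_rows", "body": {
  "deltas": [
    {"jaw": -1,"slide": [-0.002,0.07,0],"turn": 0},
    {"jaw": -1,"slide": [-0.003,0.14,0],"turn": 0},
    {"jaw": -1,"slide": [-0.0045,0.203,0],"turn": 0},
    {"jaw": -1,"slide": [-0.0045,0.203,0.05],"turn": 0},
    {"jaw": -1,"slide": [-0.0045,0.203,0.1],"turn": 0}
  ],
  "force": 40
}}

```text
time: 9.4
tcp_pos: [0.4097, 0.2011, 0.1147]
tcp_rot: [0.176, 3.135, 0.001]
ft_force: [-0.8, 1.2, -1.6]
finger_gap: 0.0351
grasp_force: 42.1
```

Run:
```python
from h import *
from mv import shares
print(readout.get_state()["tcp_pos"],shares([.4085,.2018,.079],83.27))
a=snapshot("scene")
cv2.imwrite("pics/c7.png",cv2.resize(np.clip(a[180:330,340:540].astype(float)*1.5,0,255).astype(np.uint8),(800,600),interpolation=cv2.INTER_CUBIC))
print(finder.spot_point("card_mid","scene")[:2],finder.spot_point("card_grip","scene")[:2])
```

```text
[0.40968506 0.2010652  0.11473892] ([0.0026, 0.0011, 0.0715], np.float64(0.0017))
[{'xy': [469.8, 220.2], 'score': 0.66}] [{'xy': [480.5, 196.7], 'score': 0.68}, {'xy': [217.2, 232.6], 'score': 0.3}]
```

View pics/c7.png

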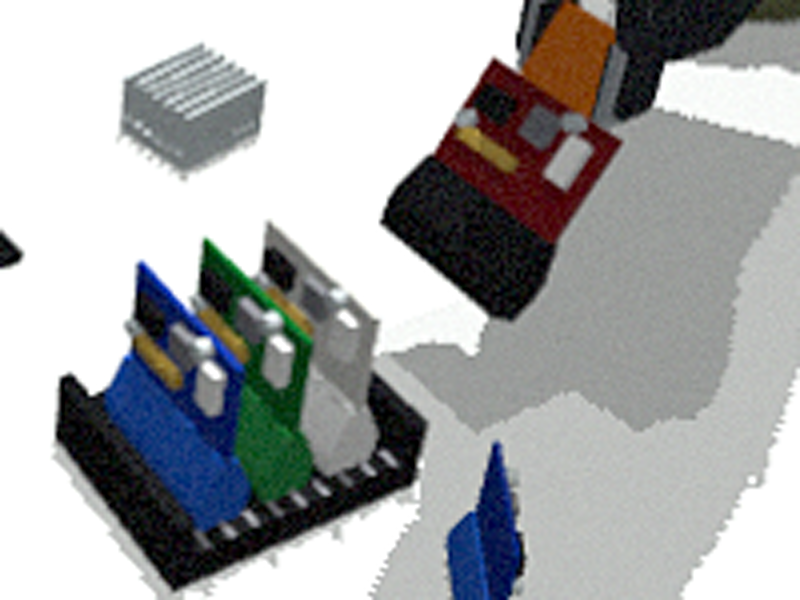

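The picture shows the card hanging tilted, with its foot edge from (436,236) to (468,260). The stand row is upright beyond it. I'll fit the held pose from these corners.

Run:
```python
from fit import *
px=lambda u,v:np.array([(u+.5)/4-.5+340,(v+.5)/4-.5+180])
M=[((8,-35,0),(383,222)),((8,35,0),(513,320)),((1.5,-35,88),(492,60)),((1.5,35,88),(622,140)),((1.5,-35,38),(432,155)),((1.5,35,38),(555,242))]
def c(p,m):
    t=p[3];Ry=np.array([[np.cos(t),0,-np.sin(t)],[0,1,0],[np.sin(t),0,np.cos(t)]])
    return p[:3]+rot(p[4])@Ry@(np.array(m)/1000)
f=lambda p:np.concatenate([proj("scene",c(p,m))-px(*u) for m,u in M])
r=least_squares(f,[.46,.2,.06,.5,-.117],x_scale=.01,loss="soft_l1");p=r.x
print(p.round(4),np.degrees(p[3:]).round(1),f(p).round(1)); 
for h in(106,112): print(c(p,(0,0,h)).round(4))
```

```text
[ 0.4538  0.1913  0.0557  0.51   -0.041 ] [29.2 -2.4] [ 0.2  1.2 -2.5 -0.7 -0.3 -0.3  0.  -0.2  0.4  0.3  0.8  0.1]
[0.4021 0.1935 0.1482]
[0.3992 0.1936 0.1535]
```

Emit:
{"method": "send_rows", "body": {
  "deltas": [
    {"jaw": -1,"slide": [0.001,0.001,0.04],"turn": 0.001},
    {"jaw": -1,"slide": [0.001,0.001,0.071],"turn": 0.001},
    {"jaw": -1,"slide": [-0.03,0.001,0.071],"turn": 0.001},
    {"jaw": -1,"slide": [-0.06,0.001,0.071],"turn": 0.001},
    {"jaw": -1,"slide": [-0.08,0.001,0.071],"turn": 0.001}
  ],
  "force": 20
}}

```text
time: 10.05
tcp_pos: [0.4513, 0.1958, 0.0812]
tcp_rot: [0.186, 3.135, 0.003]
ft_force: [-4.2, 1.3, -1.7]
finger_gap: 0.0356
grasp_force: 42.0
```

Run:
```python
from h import *
from mv import shares
s=readout.get_state();print(s["tcp_pos"],s["ft_force"],s["ft_torque"])
o=np.array([.5674,.1831]);a=-.1175
for x in(-.085,-.073): print(x,shares([o[0]+x*np.cos(a),o[1]+x*np.sin(a),.079],83.27))
```

```text
[0.45132619 0.19577877 0.08117456] [-4.19270146  1.29339782 -1.74083587] [0.14068834 1.154427   0.01457769]
-0.085 ([-0.0635, 0.0021, 0.0044], np.float64(-0.0003))
-0.073 ([-0.0875, 0.0021, 0.0045], np.float64(-0.0003))
```

Emit:
{"method": "send_rows", "body": {
  "deltas": [
    {"jaw": -1,"slide": [-0.015,0.002,0.002],"turn": 0},
    {"jaw": -1,"slide": [-0.03,0.002,0.003],"turn": 0},
    {"jaw": -1,"slide": [-0.045,0.002,0.003],"turn": 0},
    {"jaw": -1,"slide": [-0.06,0.002,0.003],"turn": 0},
    {"jaw": -1,"slide": [-0.06,0.002,0.003],"turn": 0}
  ],
  "force": 20
}}

```text
time: 10.55
tcp_pos: [0.48, 0.1927, 0.0783]
tcp_rot: [0.185, 3.135, -0.0]
ft_force: [-1.7, 0.7, -1.6]
finger_gap: 0.0354
grasp_force: 41.3
```

Emit:
{"method": "send_rows", "body": {
  "deltas": [
    {"jaw": -1,"slide": [-0.012,0,0],"turn": 0},
    {"jaw": -1,"slide": [-0.024,0,0],"turn": 0},
    {"jaw": -1,"slide": [-0.031,0,0],"turn": 0},
    {"jaw": -1,"slide": [-0.031,0,0],"turn": 0}
  ],
  "force": 20
}}

```text
time: 10.95
tcp_pos: [0.4947, 0.191, 0.0782]
tcp_rot: [0.185, 3.136, 0.0]
ft_force: [-2.4, 0.8, -1.8]
finger_gap: 0.0353
grasp_force: 41.3
```

Run:
```python
from h import *
s=readout.get_state();print(s["tcp_pos"],s["ft_force"],s["ft_torque"])
a=snapshot("scene")
cv2.imwrite("pics/c8.png",cv2.resize(np.clip(a[190:320,340:513].astype(float)*1.6,0,255).astype(np.uint8),(798,600),interpolation=cv2.INTER_CUBIC))
```

```text
[0.49470252 0.19102032 0.07823664] [-2.3827821   0.84009883 -1.77218343] [ 0.13849051  0.68613615 -0.01440861]
```

View pics/c8.png

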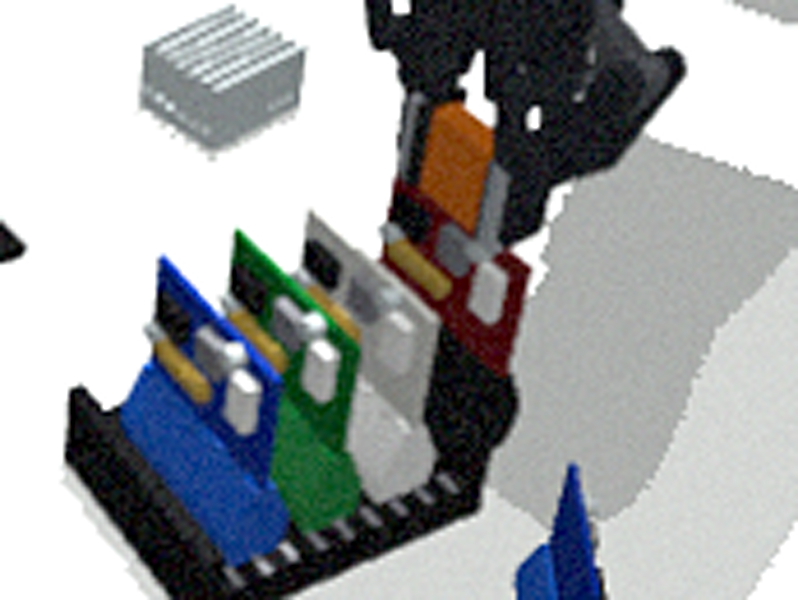

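```bash
cat > tilt.py <<'E'
from fit import *
def c(p,m,g):
    t=p[0];Ry=np.array([[np.cos(t),0,-np.sin(t)],[0,1,0],[np.sin(t),0,np.cos(t)]])
    return g+np.array([p[2],p[3],p[4]])+rot(p[1])@Ry@((np.array(m)-[0,0,112])/1000)
def solve(M,px,g):
    f=lambda p:np.concatenate([proj("scene",c(p,m,g))-px(*u) for m,u in M]+[np.array([(p[1]+.1175)/.03,p[2]/.002,p[3]/.002,p[4]/.003])])
    r=least_squares(f,[0.1,-.117,0,0,0]);p=r.x
    print("tilt,yaw",np.degrees(p[:2]).round(2),p[2:].round(4),f(p).round(1)); return p
E
python3 - <<'E'
from tilt import *
k=798/173
px=lambda u,v:np.array([(u+.5)/k-.5+340,(v+.5)/(600/130)-.5+190])
solve([((1.5,-35,88),(393,180)),((1.5,35,88),(528,268)),((1.5,35,38),(512,374)),((6,-18,124),(432,100)),((6,18,124),(493,130)),((6,18,88),(475,228)),((6,-18,88),(420,195))],px,np.array([.4947,.191,.0782+.042]))
# reference: white card fit
solve([((1.5,-35,88),(308,212)),((1.5,35,88),(440,310)),((1.5,35,38),(428,425))],px,np.array([.5346,.187,.120]))
E
```

```text
tilt,yaw [ 0.14 -5.18] [-0.0011 -0.0016  0.0055] [ 0.1 -5.3 -0.  -0.7 -1.8 -0.4 -0.7  0.7  1.6  6.1  1.8  2.7 -1.2 -2.4
  0.9 -0.6 -0.8  1.8]
tilt,yaw [-4.08 -5.13] [-0.      0.0003 -0.0008] [ 0.3 -1.8 -0.1  2.  -0.3 -0.6  0.9 -0.   0.1 -0.3]
```

```bash
cat > edge.py <<'E'
from tilt import *
def run(mid,lo=4,hi=3):
    a=np.mean([snapshot("scene").astype(float) for _ in range(4)],0); b,g,r=a[...,0],a[...,1],a[...,2]
    e=[proj("scene",mid+np.array([0,0,z])+rot(-.1175)@np.array([0,.035,0])) for z in(-.024,.026)]
    y0,y1=int(e[1][1])+lo,int(e[0][1])-hi; pts=[]
    for v in range(y0,y1+1):
        u0=e[0][0]+(v-e[0][1])*(e[1][0]-e[0][0])/(e[1][1]-e[0][1]); u=np.arange(int(u0)-8,int(u0)+10)
        gsm=g[v,u]; lo_,hi_=np.min(gsm[:8]),np.max(gsm[-6:]); 
        k=len(gsm)-1
        while k>0 and gsm[k]>(lo_+hi_)/2: k-=1
        t=(lo_+hi_)/2; pts.append((u[k]+(t-gsm[k])/(gsm[k+1]-gsm[k]) if k<len(gsm)-1 else np.nan,v))
    pts=np.array(pts); pts=pts[~np.isnan(pts[:,0])]
    c=np.polyfit(pts[:,1],pts[:,0],1);res=pts[:,0]-np.polyval(c,pts[:,1]);k=abs(res)<1.0;c=np.polyfit(pts[k,1],pts[k,0],1)
    def sl(t):
        X=lambda h:mid+rot(-.1175)@np.array([-np.sin(t)*h,.035,np.cos(t)*h]); p,q=proj("scene",X(-.024)),proj("scene",X(.026)); return (p[0]-q[0])/(p[1]-q[1])
    T=np.radians(np.linspace(-15,15,301)); t=T[np.argmin([abs(sl(x)-c[0]) for x in T])]
    print("tilt",np.degrees(t).round(1),"slope",c.round(3),"n",k.sum(),pts[:,0].round(1).tolist(),"pred",np.round(e,1).tolist())
E
python3 - <<'E'
from edge import *
run(np.array([.4947,.191,.0702]))
E
```

```text
tilt 0.7 slope [-2.38000e-01  5.13659e+02] n 17 [453.3, 453.1, 452.8, 452.7, 452.6, 452.0, 451.8, 451.8, 451.6, 451.0, 450.8, 450.7, 450.6, 450.0, 449.8, 449.7, 449.9] pred [[448.8, 273.3], [454.0, 250.3]]
```

Measured from the board's edge, the tilt is now 0.7°, so the card is upright. Its position also matches the model, with the reported z about 37 mm low. I'll back off the wall, raise the card and move over the gap.

Emit:
{"method": "send_rows", "body": {
  "deltas": [
    {"jaw": -1,"slide": [0.016,0,0],"turn": 0},
    {"jaw": -1,"slide": [0.016,0,-0.06],"turn": 0},
    {"jaw": -1,"slide": [0.016,0,-0.12],"turn": 0},
    {"jaw": -1,"slide": [0.016,0,-0.18],"turn": 0},
    {"jaw": -1,"slide": [0.016,0,-0.22],"turn": 0}
  ],
  "force": 60
}}

```text
time: 11.7
tcp_pos: [0.4873, 0.1924, 0.1909]
tcp_rot: [0.184, 3.132, 0.002]
ft_force: [1.3, 0.6, -2.2]
finger_gap: 0.0353
grasp_force: 62.3
```

```bash
python3 mv.py .5814 .1814 .189 83.27
```

```text
([-0.1895, 0.0003, 0.0046], np.float64(-0.0))
```

Emit:
{"method": "send_rows", "body": {
  "deltas": [
    {"jaw": -1,"slide": [-0.05,0,0],"turn": 0},
    {"jaw": -1,"slide": [-0.1,0,0],"turn": 0},
    {"jaw": -1,"slide": [-0.15,0,0],"turn": 0},
    {"jaw": -1,"slide": [-0.19,0,0],"turn": 0},
    {"jaw": -1,"slide": [-0.19,0,0],"turn": 0}
  ],
  "force": 60
}}

```text
time: 12.2
tcp_pos: [0.5831, 0.1805, 0.1883]
tcp_rot: [0.186, 3.133, -0.0]
ft_force: [-0.2, -0.3, -2.7]
finger_gap: 0.0352
grasp_force: 62.3
```

Run:
```python
from edge import *
from mv import shares
s=readout.get_state();g=np.array(s["tcp_pos"]);print(g,s["ft_force"],shares([.5814,.1814,.189],83.27))
run(g+[0,0,-.008])
# green-ness: row/blue/green board top corners in scene
for k in("blue_mid","green_mid","white_mid"): print(k,[np.round(d["xy"],1).tolist() for d in finder.spot_point(k,"scene")[:3]])
for x in(.0296,-.0013,-.033): print(proj("scene",np.array([.5674,.1831,.052])+rot(-.1175)@np.array([x,0,0])).round(1))
```

```text
[0.58307199 0.18054497 0.18825406] [-0.18347422 -0.32330279 -2.73162489] ([0.0035, 0.0013, -0.0015], np.float64(-0.0004))
tilt 1.2 slope [-1.69000e-01  4.53682e+02] n 22 [418.0, 417.7, 417.6, 417.4, 417.3, 417.2, 416.9, 416.6, 416.6, 416.4, 416.2, 416.0, 415.9, 415.6, 415.5, 415.4, 415.2, 415.1, 414.8, 414.6, 414.5, 414.8, 415.6] pred [[412.8, 237.0], [417.1, 208.2]]
blue_mid [[382.2, 282.2], [305.6, 288.5], [459.7, 315.4]]
green_mid [[399.7, 273.1]]
white_mid [[415.6, 266.3]]
[385.3 277.8]
[401.1 271.6]
[416.7 265.5]
```

Emit:
{"method": "send_rows", "body": {
  "deltas": [
    {"jaw": -1,"slide": [0.002,0.001,0.02],"turn": 0},
    {"jaw": -1,"slide": [0.002,0.001,0.04],"turn": 0},
    {"jaw": -1,"slide": [0.002,0.001,0.06],"turn": 0},
    {"jaw": -1,"slide": [0.002,0.001,0.075],"turn": 0},
    {"jaw": -1,"slide": [0.002,0.001,0.09],"turn": 0}
  ],
  "force": 60
}}

```text
time: 13.05
tcp_pos: [0.5793, 0.1813, 0.1421]
tcp_rot: [-0.185, -3.135, 0.001]
ft_force: [-0.5, -0.5, -2.4]
finger_gap: 0.0352
grasp_force: 62.3
```

Emit:
{"method": "send_rows", "body": {
  "deltas": [
    {"jaw": -1,"slide": [0,0,0.01],"turn": 0},
    {"jaw": -1,"slide": [0,0,0.02],"turn": 0},
    {"jaw": -1,"slide": [0,0,0.03],"turn": 0},
    {"jaw": -1,"slide": [0,0,0.04],"turn": 0},
    {"jaw": -1,"slide": [0,0,0.045],"turn": 0}
  ],
  "force": 60
}}

```text
time: 13.55
tcp_pos: [0.5795, 0.1814, 0.1202]
tcp_rot: [-0.185, -3.136, 0.0]
ft_force: [0.0, -0.1, -2.5]
finger_gap: 0.0354
grasp_force: 62.3
```

Run:
```python
from edge import *
s=readout.get_state();print(s["ft_force"],s["ft_torque"])
for k in("blue_mid","green_mid","white_mid"): print(k,[np.round(d["xy"],1).tolist() for d in finder.spot_point(k,"scene")[:3]])
a=snapshot("scene").astype(int);b,g,r=a[...,0],a[...,1],a[...,2]
for n,m in(("blue",(b>1.8*r)&(b>1.5*g)&(b>50)),("green",(g>1.5*r)&(g>1.5*b)&(g>40))):
    m=m.copy();m[:,:350]=0;m[:,450:]=0;m[:225]=0;ys,xs=np.where(m);print(n,[(xs[ys==v].min(),xs[ys==v].max()) for v in range(ys.min(),ys.min()+36,7)],ys.min(),xs.max())
```

```text
[ 0.01926109 -0.0844492  -2.5346834 ] [-0.06229964 -0.06206684 -0.00468386]
blue_mid [[382.2, 282.2], [305.6, 288.5], [459.7, 315.4]]
green_mid [[399.7, 273.1]]
white_mid [[415.6, 266.3]]
blue [(np.int64(375), np.int64(375)), (np.int64(377), np.int64(383)), (np.int64(382), np.int64(389)), (np.int64(373), np.int64(396)), (np.int64(369), np.int64(400)), (np.int64(366), np.int64(399))] 246 402Traceback (most recent call last):
  File "<stdin>", line 6, in <module>
    return umr_minimum(a, axis, None, out, keepdims, initial, where)
ValueError: zero-size array to reduction operation minimum which has no identity
```

Emit:
{"method": "send_rows", "body": {
  "deltas": [
    {"jaw": -1,"slide": [-0.004,0,0],"turn": 0},
    {"jaw": -1,"slide": [-0.004,0,0.008],"turn": 0},
    {"jaw": -1,"slide": [-0.004,0,0.016],"turn": 0},
    {"jaw": -1,"slide": [-0.004,0,0.024],"turn": 0},
    {"jaw": -1,"slide": [-0.004,0,0.024],"turn": 0}
  ],
  "force": 60
}}

```text
time: 14.25
tcp_pos: [0.5809, 0.181, 0.1077]
tcp_rot: [-0.185, -3.135, 0.001]
ft_force: [-0.7, 1.3, -1.5]
finger_gap: 0.0351
grasp_force: 62.3
```

Emit:
{"method": "send_rows", "body": {
  "deltas": [
    {"jaw": -1,"slide": [0,0,0.008],"turn": 0},
    {"jaw": -1,"slide": [0,0,0.016],"turn": 0},
    {"jaw": -1,"slide": [0,0,0.016],"turn": 0}
  ],
  "force": 60
}}

```text
time: 14.55
tcp_pos: [0.5812, 0.1811, 0.1]
tcp_rot: [-0.184, -3.135, 0.001]
ft_force: [-0.8, 0.1, -2.5]
finger_gap: 0.0352
grasp_force: 62.3
```

Emit:
{"method": "send_rows", "body": {
  "deltas": [
    {"jaw": -1,"slide": [0,0,0.006],"turn": 0},
    {"jaw": -1,"slide": [0,0,0.012],"turn": 0},
    {"jaw": -1,"slide": [0,0,0.018],"turn": 0},
    {"jaw": -1,"slide": [0,0,0.024],"turn": 0},
    {"jaw": -1,"slide": [0,0,0.024],"turn": 0}
  ],
  "force": 60
}}

```text
time: 15.05
tcp_pos: [0.5812, 0.1811, 0.0881]
tcp_rot: [-0.185, -3.135, 0.0]
ft_force: [-0.5, 0.6, -1.6]
finger_gap: 0.0352
grasp_force: 62.3
```

```bash
cat > col.py <<'E'
from edge import *
def cols():
    s=readout.get_state();print(s["tcp_pos"].round(4),np.round(s["ft_force"],1),np.round(s["ft_torque"],2))
    a=snapshot("scene").astype(int);b,g,r=a[...,0],a[...,1],a[...,2]
    for n,m in(("blue",(b>1.8*r)&(b>1.5*g)&(b>50)),("green",(g>1.5*r)&(g>1.3*b)&(g>35)),("red",(r>1.8*g)&(r>1.8*b)&(r>35))):
        m=m.copy();m[:,:350]=0;m[:,450:]=0;m[:225]=0;ys,xs=np.where(m)
        print(n,[(v,int(xs[ys==v].min()),int(xs[ys==v].max())) for v in range(ys.min(),ys.max(),6) if (ys==v).any()])
E
python3 -c "
from col import *
cols()"
```

```text
[0.5812 0.1811 0.0881] [-0.5  0.6 -1.6] [-0.    0.03  0.03]
blue [(247, 372, 372), (253, 371, 378), (259, 379, 384), (265, 386, 390), (271, 368, 395), (277, 365, 396), (283, 367, 395), (289, 371, 395), (295, 376, 395), (301, 381, 398), (307, 386, 398)]
green [(254, 410, 411), (260, 416, 417), (266, 417, 420), (272, 416, 419), (278, 409, 418), (284, 409, 417), (290, 411, 420), (296, 410, 420), (302, 408, 414)]
red [(225, 389, 397), (231, 389, 400), (237, 389, 399), (243, 387, 398), (249, 391, 398), (255, 388, 390), (261, 394, 410), (267, 394, 409), (273, 399, 408), (279, 401, 407), (357, 350, 351)]
```

Emit:
{"method": "send_rows", "body": {
  "deltas": [
    {"jaw": -1,"slide": [0,0,0.005],"turn": 0},
    {"jaw": -1,"slide": [0,0,0.01],"turn": 0},
    {"jaw": -1,"slide": [0,0,0.014],"turn": 0},
    {"jaw": -1,"slide": [0,0,0.014],"turn": 0}
  ],
  "force": 60
}}

```text
time: 15.5
tcp_pos: [0.5815, 0.1811, 0.0814]
tcp_rot: [-0.185, -3.136, 0.0]
ft_force: [-0.4, -0.1, -2.1]
finger_gap: 0.0351
grasp_force: 62.3
```

Emit:
{"method": "send_rows", "body": {
  "deltas": [
    {"jaw": -1,"slide": [0,0,0.003],"turn": 0},
    {"jaw": -1,"slide": [0,0,0.006],"turn": 0},
    {"jaw": -1,"slide": [0,0,0.006],"turn": 0}
  ],
  "force": 60
}}

```text
time: 15.8
tcp_pos: [0.5815, 0.1811, 0.0785]
tcp_rot: [-0.185, -3.136, 0.0]
ft_force: [0.5, 0.7, -2.0]
finger_gap: 0.0351
grasp_force: 62.3
```

Still no floor contact, so I'll continue in 1.5 mm steps.

Emit:
{"method": "send_rows", "body": {
  "deltas": [
    {"jaw": -1,"slide": [0,0,0.003],"turn": 0},
    {"jaw": -1,"slide": [0,0,0.006],"turn": 0},
    {"jaw": -1,"slide": [0,0,0.006],"turn": 0}
  ],
  "force": 60
}}

```text
time: 16.1
tcp_pos: [0.5815, 0.1811, 0.0755]
tcp_rot: [-0.185, -3.136, 0.0]
ft_force: [0.7, 0.0, -1.1]
finger_gap: 0.0351
grasp_force: 62.3
```

```bash
python3 -c "
from col import *
cols()"
```

```text
[0.5815 0.1811 0.0755] [ 0.7  0.  -1.1] [-0.   -0.05  0.01]
blue [(247, 371, 371), (253, 371, 376), (259, 377, 382), (265, 377, 388), (271, 367, 394), (277, 364, 395), (283, 367, 395), (289, 371, 394), (295, 376, 393), (301, 381, 397), (307, 386, 397)]
green [(255, 413, 414), (261, 415, 420), (267, 418, 421), (273, 410, 420), (279, 409, 419), (285, 408, 418), (291, 408, 421), (297, 410, 420)]
red [(228, 395, 395), (234, 389, 399), (240, 388, 399), (246, 387, 398), (252, 389, 397), (258, 390, 390), (264, 390, 407), (270, 395, 408), (276, 397, 408), (282, 398, 406), (288, 403, 405), (354, 350, 351), (360, 350, 350)]
```

Emit:
{"method": "send_rows", "body": {
  "deltas": [
    {"jaw": -1,"slide": [0,0,0.002],"turn": 0},
    {"jaw": -1,"slide": [0,0,0.004],"turn": 0},
    {"jaw": -1,"slide": [0,0,0.004],"turn": 0}
  ],
  "force": 60
}}

```text
time: 16.45
tcp_pos: [0.582, 0.1813, 0.0744]
tcp_rot: [0.185, 3.135, 0.001]
ft_force: [-0.9, -0.2, 2.6]
finger_gap: 0.035
grasp_force: 62.9
```

Emit:
{"method": "send_rows", "body": {
  "deltas": [
    {"jaw": -1,"slide": [0,0,0.002],"turn": 0},
    {"jaw": -1,"slide": [0,0,0.002],"turn": 0}
  ],
  "force": 60
}}

```text
time: 16.65
tcp_pos: [0.5825, 0.1815, 0.0744]
tcp_rot: [0.184, 3.134, 0.001]
ft_force: [-1.0, -0.9, 9.4]
finger_gap: 0.035
grasp_force: 63.7
```

Stiff contact at the expected depth: the card is on the floor. I'll check the numbers before letting go.

Run:
```python
from edge import *
s=readout.get_state();g=s["tcp_pos"]
# expected home: right board edge of red, top corner z=.096, bottom z=.046
o=np.array([.5674,.1831,0]);Q=rot(-.1175)
run(np.array([g[0],g[1],.070]),2,8)
for m in((6,18,124),(6,-18,124),(6,18,88),(0,35,88)): print(m,proj("scene",np.array([g[0],g[1],.008])+Q@(np.array(m)/1000)).round(1))
a=snapshot("scene").astype(int);r,gg,b=a[...,2],a[...,1],a[...,0]
m=(r>1.7*gg)&(gg>1.2*b)&(r>60); ys,xs=np.where(m[200:270,370:420]);print("orange",xs.min()+370,xs.max()+370,ys.min()+200,ys.max()+200)
```

```text
tilt 3.7 slope [-2.16000e-01  4.67793e+02] n 10 [409.5, 408.8, 408.1, 407.9, 407.6, 407.3, 407.2, 407.0, 407.1, 406.7] pred [[405.3, 292.0], [408.8, 268.5]]
(6, 18, 124) [401.2 244.7]
(6, -18, 124) [387.4 231.1]
(6, 18, 88) [398.9 262.8]
(0, 35, 88) [408.8 268.5]
orange 387 399 229 257
```

Emit:
{"method": "send_rows", "body": {
  "deltas": [
    {"jaw": -1,"slide": [0,0,-0.002],"turn": 0},
    {"jaw": -0.05,"slide": [0,0,-0.002],"turn": 0},
    {"jaw": 0,"slide": [0,0,-0.002],"turn": 0},
    {"jaw": 0.2,"slide": [0,0,-0.002],"turn": 0},
    {"jaw": 0.3,"slide": [0,0,-0.002],"turn": 0}
  ],
  "force": 20
}}

```text
time: 17.4
tcp_pos: [0.5814, 0.1812, 0.0735]
tcp_rot: [-0.185, -3.136, 0.0]
ft_force: [-0.3, 0.7, 0.2]
finger_gap: 0.0554
grasp_force: 0.0
```

Emit:
{"method": "send_rows", "body": {
  "deltas": [
    {"jaw": 0.6,"slide": [0,0,0],"turn": 0},
    {"jaw": 0.6,"slide": [0,0,0],"turn": 0},
    {"jaw": 0.6,"slide": [0,0,-0.04],"turn": 0},
    {"jaw": 0.6,"slide": [0,0,-0.1],"turn": 0},
    {"jaw": 0.6,"slide": [0,0,-0.2],"turn": 0}
  ]
}}

```text
time: 17.9
tcp_pos: [0.5792, 0.1805, 0.1717]
tcp_rot: [-0.184, -3.13, 0.003]
ft_force: [1.0, 0.1, 0.2]
finger_gap: 0.0686
grasp_force: 0.0
```

Emit:
{"method": "send_rows", "body": {
  "deltas": [
    {"jaw": 0.6,"slide": [0.1,0,-0.1],"turn": 0},
    {"jaw": 0.6,"slide": [0.2,0,-0.1],"turn": 0},
    {"jaw": 0.6,"slide": [0.3,0,-0.1],"turn": 0},
    {"jaw": 0.6,"slide": [0.3,0,-0.1],"turn": 0}
  ]
}}

```text
time: 18.3
tcp_pos: [0.4289, 0.1987, 0.2245]
tcp_rot: [-0.182, -3.136, -0.001]
ft_force: [0.5, 0.0, -0.7]
finger_gap: 0.0685
grasp_force: 0.0
```

Run:
```python
from col import *
cols()
g=np.array([.5815,.1811])
run(np.array([g[0],g[1],.070]),2,8)
for n in("scene","top"):
  for k in("card_mid","card_grip","blue_mid","green_mid","white_mid"): print(n,k,[(np.round(d["xy"],1).tolist(),round(d["score"],2)) for d in finder.spot_point(k,n)[:2]])
print("pred grip",proj("scene",[*g,.114]),proj("top",[*g,.114]))
# stand-frame positions of the tops in the top view, at z=.096 along image column through the stand
t=snapshot("top");
for n,uv in[(d,finder.spot_point(d,"top")) for d in("blue_mid","green_mid","white_mid")]:
    for h in uv[:1]:
        X=atz("top",h["xy"],.052);print(n,(rot(-.1175).T@(X-[.5674,.1831,0])).round(4))
h=finder.spot_point("card_grip","top")
if h: print("grip",(rot(-.1175).T@(atz("top",h[0]["xy"],.114)-[.5674,.1831,0])).round(4))
```

```text
[0.4289 0.1987 0.2245] [ 0.5  0.  -0.7] [ 0.    0.   -0.05]
blue [(247, 370, 371), (253, 371, 376), (259, 377, 383), (265, 377, 388), (271, 367, 394), (277, 364, 395), (283, 367, 394), (289, 372, 393), (295, 376, 392), (301, 381, 396), (307, 386, 396)]
green [(248, 406, 407), (254, 411, 413), (260, 417, 419), (266, 409, 420), (272, 417, 420), (278, 408, 419), (284, 407, 418), (290, 406, 421), (296, 409, 420), (302, 410, 414)]
red [(231, 391, 393), (237, 388, 399), (243, 382, 406), (249, 384, 404), (255, 390, 404), (261, 389, 402), (267, 403, 408), (273, 406, 407), (279, 397, 405), (285, 399, 405), (357, 350, 351)]
tilt 1.2 slope [-1.73000e-01  4.55232e+02] n 5 [409.2, 416.4, 407.8, 406.8, 406.5, 406.5, 406.4, 406.7, 406.7, 406.6] pred [[405.7, 291.5], [409.2, 268.1]]
scene card_mid [([390.4, 265.4], 0.72), ([404.9, 270.4], 0.37)]
scene card_grip [([391.2, 245.7], 0.85)]
scene blue_mid [([309.1, 289.6], 0.81), ([378.8, 284.2], 0.68)]
scene green_mid [([404.0, 270.0], 0.81)]
scene white_mid [([415.5, 265.3], 0.85)]
top card_mid [([426.9, 237.2], 0.71)]
top card_grip [([436.8, 243.3], 0.89), ([249.4, 195.0], 0.49)]
top blue_mid [([281.1, 146.5], 0.76), ([250.2, 195.0], 0.68)]
top green_mid [([398.3, 126.6], 0.63), ([250.1, 225.7], 0.22)]
top white_mid []
pred grip [396.69719319 245.33862255] [246.27160224 199.85529747]
blue_mid [-0.0367  0.1051  0.052 ]
green_mid [-0.0109  0.0029  0.052 ]
white_mid [-0.04    0.0006  0.052 ]
grip [ 0.0228 -0.0013  0.114 ]
```

Run:
```python
from col import *
o=np.array([.5674,.1831,0]);Q=rot(-.1175)
def masks(a):
    a=a.astype(int);b,g,r=a[...,0],a[...,1],a[...,2];sl=(slice(225,320),slice(350,450))
    return {"blue":((b>1.8*r)&(b>1.5*g)&(b>50))[sl],"green":((g>1.5*r)&(g>1.3*b)&(g>35))[sl]}
A=masks(cv2.imread("pics/scene0.png"));B=masks(snapshot("scene"))
for k in A:
    f=lambda m:{v+225:(int(np.where(m[v])[0].min())+350,int(np.where(m[v])[0].max())+350) for v in range(15,90,5) if m[v].any()}
    print(k,"before",f(A[k]));print(k,"after ",f(B[k]))
s=finder.spot_point("white_mid","scene");print(s[:2])
t=snapshot("top")  # colours along stand axis line, z=.09
for x in np.arange(-.05,.0501,.004):
    u=proj("top",o+[0,0,.096]+Q@np.array([x,.02,0]));print(round(x*1000),t[int(round(u[1])),int(round(u[0]))].tolist(),end=" ")
```

```text
blue before {250: (374, 379), 255: (382, 384), 260: (383, 389), 265: (380, 394), 270: (371, 399), 275: (368, 399), 280: (366, 399), 285: (369, 397), 290: (373, 397), 295: (377, 399), 300: (381, 401), 305: (385, 401), 310: (389, 394)}
blue after  {250: (372, 373), 255: (373, 378), 260: (378, 384), 265: (377, 388), 270: (367, 393), 275: (365, 393), 280: (364, 394), 285: (368, 394), 290: (372, 393), 295: (376, 393), 300: (380, 396), 305: (384, 397), 310: (388, 394)}
green before {240: (391, 392), 245: (395, 397), 250: (398, 403), 255: (405, 407), 260: (396, 412), 265: (401, 417), 270: (402, 413), 275: (402, 415), 280: (401, 413), 285: (400, 414), 290: (399, 416), 295: (400, 417), 300: (403, 415)}
green after  {250: (406, 409), 255: (411, 415), 260: (415, 419), 265: (409, 420), 270: (409, 420), 275: (409, 419), 280: (408, 419), 285: (407, 418), 290: (406, 421), 295: (409, 421), 300: (410, 417)}
[{'xy': [413.1, 267.0], 'score': 0.96}, {'xy': [404.3, 269.5], 'score': 0.55}]
-50 [6, 8, 6] -46 [91, 95, 94] -42 [95, 95, 96] -38 [124, 128, 128] -34 [121, 127, 129] -30 [119, 121, 114] -26 [59, 67, 55] -22 [10, 25, 4] -18 [25, 54, 15] -14 [11, 21, 4] -10 [41, 72, 35] -6 [80, 87, 76] -2 [54, 58, 56] 2 [3, 0, 1] 6 [14, 13, 13] 10 [7, 12, 27] 14 [23, 66, 144] 18 [23, 68, 148] 22 [18, 60, 131] 26 [47, 15, 3] 30 [47, 18, 12] 34 [31, 6, 7] 38 [53, 7, 0] 42 [117, 109, 101] 46 [92, 94, 90] 50 [4, 5, 4]
```

Blue and green each moved parallel to themselves (board and foot shift equally), so both are still upright. The order is blue, orange grip, green, white, and the arm is clear. Handing in.

```bash
python3 -c "
from workcell import ticket
print(ticket.finish_job())"
```

```text
the job is handed in; nothing more can be done
None
```

The orange-grip card is on the stand floor, upright between the blue and green cards and released, and the job is handed in; my checks showed blue and green upright, but I checked only the white card's position, not its tilt.

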